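# Shift handover at the gatehouse counter

### The arm

A 6-joint arm with a two-finger parallel gripper is mounted at the origin on the work surface. World frame = base frame: x ahead of the robot, y to its left, z up, the work surface at z = 0. Lengths are in m, angles in rad, forces in N, time in s.
With the tool pointing down it reaches from about 0.375 to 0.925 m from the base axis. Payload 5.7 kg.
Tool frame: the origin (TCP) lies at the very end of the fingers, on their centre line; the grasp point (between the pads) lies 19 mm behind it (hold_point_z is the distance from the TCP to the grasp point, in m); z points along the fingers, y is the line along which they close (so a half turn about z gives the same grasp; the last joint's range is limited). The gripper opens to 88 mm and grips with 3 to 60 N. Pads are 20 mm wide; open, the fingers measure 115 mm over their backs; the gripper's body (75 mm by 178 mm) begins 61 mm behind the grasp point.
Start: joints at [1.209, 0.359, 1.51, -0, 1.272, -0.115], TCP at [0.147, 0.582, 0.223] pointing down, gripper open.
Joint ranges: [-2.97, 2.97], [-1.01, 2.36], [0.21, 2.38], [-0.96, 4.11], [0.2, 2.71], [-2.98, 2.98]. Speed limits (rad/s): [2.39, 2.39, 3.14, 3.14, 3.14, 3.14].

### API

Orientations are given as a 3x3 rotation matrix whose columns are the frame's x, y, z axes.
In Python, from station import * gives the robot as it stands.
- The arm moves only by the shell command python3 -m crank 'ROWS' [FORCE]. ROWS is a JSON list of rows, 1 to 20 of them, each of 7 numbers: dx, dy, dz in m, then a rotation vector rx, ry, rz in rad, then the finger opening in m; each row is the pose to reach, as a shift and turn from the pose commanded when the command began, along the tool's axes at that moment; what a row does not reach only later rows make up. A row lasts 1/8 s, in which the tool goes at most 0.0625 m and 0.188 rad, less where a joint would pass 70% of its speed; a pose out of reach is approached as far as the arm can. The fingers move at their own pace and stop on an object; FORCE is the grip in N (left out, the last holds). Time passes only in rows, so rows that do not move let the fingers close. It prints the time, the measured TCP pose, the force, the opening and the grip force at its end.
- observe(): the state, without advancing time (a new reading comes with each control period).
- capture(name): name is "side" or "top" or "wrist"; returns the picture (400x640x3 uint8, red, green, blue); there is no depth.
- calibration(name): a dict with "vertical_fov" (degrees; the focal length in pixels is half the picture's height over the tangent of half this angle, whatever the lens; pixels are square), "cx", "cy" (the principal point, pixels), "k1" (the pictures are not rectified: a ray, as slopes to the right and down, at radius r is drawn at 1 + k1 r^2 times it, then the intrinsics apply), "R" (3x3) and "t" (3): a world point X has camera coordinates R X + t; the wrist camera has in their place "mount" (4x4, takes a point from camera to tool coordinates, whose origin is the TCP and whose axes are the flange's). Camera axes: x right, y down, z forward; pixel columns grow to the right and rows downward; lengths in m; the calibration is good to about 2 mm. A picture is of the moment at which its call begins: read the wrist's pose just before it. calibration takes no time and is no camera call.
- finish_job(): hands the job in; it is judged then, once.
Trained networks look in the newest picture that a camera, given by its name, has taken for a name from the list of things; names that differ only in an ending like _2 or _b are one class to them, and where a whole thing is asked for, a point or a joint stands for the part that bears it (a point fixed in the world has none). Each returns a list of dicts, best first, with "confidence" (0 to 1); they miss things now and then, are a little off and sometimes report something else, mostly with a low value. They report only what shows in the picture. A call takes as long as a camera call. They do not tell look-alikes from the thing itself.
- outline_of(camera, thing): "mask" (400x640 bool, what is visible of it) and "position" ([column, row] in pixels, amid what is visible of it).
The state is a dict: "clock": time; "joint_positions": joint angles; "dq": joint speeds; "joint_efforts": joint torques, N m; "position": TCP position; "tool_rot": TCP orientation; "contact_force": force on the tool from outside, world axes, zero at the start; "torque": the same for the moment, N m; "finger_gap": finger opening in m; "grip_force": force on a finger pad.
Only numpy, scipy, OpenCV 4.12 (cv2) and the standard library are available. Lean on these libraries where they do the work, as an engineer would, in place of code of your own. Each camera call takes 0.05 s, during which the arm holds its last target. There are 200 camera calls.

### The job

Put the gatehouse kit back for the next shift: lay the two-way radio, the brass padlock, the blue-knobbed bar stamp and the red-knobbed round stamp each on the green mat that shows its silhouette. Each must cover its silhouette, turned the same way as it, with the radio's aerial and the padlock's shackle over their own outlines. The radio and padlock lie flat with the side up that is up now, and the stamps stand upright.

Things in the scene. Friction and masses are not known exactly. Their poses are not given: they have to be found in the camera images.
- radio: Loose black two-way radio, 0.25 kg, lying screen up. Case 55 mm wide (x), 100 mm long (y -65 to +35 mm), 33 mm thick; a black aerial 15 mm wide at x = -16 mm runs on to y = +85 mm, an orange knob beside it to +46 mm. Origin on its underside, mid-width, 15 mm from the case's middle towards the aerial; +y to the aerial, z up. Grip across x at the origin. Starts with y within 26 degrees of world y.
- radio_tip (a point): The end of the radio's aerial, at (-16, 85, 17) mm in the radio's frame.
- radio_mat: Fixed dark green mat, 3 mm thick, flat on the counter, with a cream silhouette flush in its top: the radio's (body with aerial at one corner and knob at the other). Mat 75 x 170 mm, y from -75 to +95 mm. Origin on the counter (mat's underside) at the spot where the object's origin belongs; axes as the object's when it covers the silhouette; y within 26 degrees of world y.
- padlock: Loose padlock lying flat, about 0.3 kg: brass body 50 mm wide (x), 44 mm long (y), 22 mm thick, with a closed steel shackle standing out to y = +51 mm, at mid-thickness. Origin at the centre of the brass body's underside; +y points to the shackle, z up. Easily gripped across x by the brass body.
- padlock_bow (a point): The middle of the padlock's shackle bow, at (0, 47, 11) mm in the padlock's frame.
- padlock_mat: Fixed dark green mat, 3 mm thick, flat on the counter, with a cream silhouette flush in its top: the padlock's (square body and a U-shaped shackle). Mat 75 x 100 mm, y from -35 to +65 mm. Origin on the counter (mat's underside) at the spot where the object's origin belongs; axes as the object's when it covers the silhouette; y within 26 degrees of world y.
- bar_stamp: Loose rubber stamp standing upright, about 0.1 kg: rectangular pale wooden base 30 (x) x 66 (y) x 15 mm high, with a blue knob on a neck at its middle. The knob is round, 26 mm across from 34 to 60 mm height; the top is at 66 mm. Origin at the centre of the underside, z up. Gripped by the knob from above.
- bar_mat: Fixed dark green mat, 3 mm thick, flat on the counter, with a cream silhouette flush in its top: a 32 x 68 mm rectangle at its centre. Mat 60 x 95 mm. Origin on the counter (mat's underside) at the spot where the object's origin belongs; axes as the object's when it covers the silhouette; y within 26 degrees of world y. Either way round is right.
- round_stamp: Loose rubber stamp standing upright, about 0.11 kg: round metal base 44 mm across and 15 mm high, with a red knob on a neck. The knob is round, 26 mm across from 34 to 60 mm height; the top is at 66 mm. Origin at the centre of the underside, z up. Gripped by the knob from above.
- round_mat: Fixed dark green mat, 3 mm thick, flat on the counter, with a cream silhouette flush in its top: a disc 46 mm across at its centre. Mat 75 x 75 mm. Origin on the counter (mat's underside) at the spot where the object's origin belongs; axes as the object's when it covers the silhouette; y within 26 degrees of world y. The stamp may be turned any way.
Not all that is in view belongs to the job. Several things have the shape of the radio; the one meant has the colours described above.

How it is judged:
At the end, for the whole second after the job is handed in: Each object rests on its own mat, origin within 12 mm of the mat's horizontally and under 7 mm above it, flat or upright within 0.1 rad, still; radio, padlock and bar stamp within 0.22 rad of their silhouettes, aerial and shackle at the outlined end (bar stamp either way round) (horizontal distance between radio and radio_mat below 0.012 m and z of radio in the frame of radio_mat below 0.007 m and angle between each of radio, padlock, bar_stamp, round_stamp's own z axis and vertical below 0.1 rad and linear speed of each of radio, padlock, bar_stamp, round_stamp below 0.02 m/s and contact force between radio and radio_mat above 0.2 N and angle between the y axis of radio and the y axis of radio_mat, either way round below 0.22 rad and y of radio_tip in the frame of radio_mat above 0.06 m and horizontal distance between padlock and padlock_mat below 0.012 m and z of padlock in the frame of padlock_mat below 0.007 m and contact force between padlock and padlock_mat above 0.2 N and angle between the y axis of padlock and the y axis of padlock_mat, either way round below 0.22 rad and y of padlock_bow in the frame of padlock_mat above 0.03 m and horizontal distance between bar_stamp and bar_mat below 0.012 m and z of bar_stamp in the frame of bar_mat below 0.007 m and contact force between bar_stamp and bar_mat above 0.2 N and angle between the y axis of bar_stamp and the y axis of bar_mat, either way round below 0.22 rad and horizontal distance between round_stamp and round_mat below 0.012 m and z of round_stamp in the frame of round_mat below 0.007 m and contact force between round_stamp and round_mat above 0.2 N); the robot touches nothing.
It also fails if it takes over 104 s, if anything falls off the work surface, if the arm or the gripper's body presses on something with over 40 N, if the wrist force passes 120 N, or if a joint passes its speed limit or range.

## Working session

There is one attempt and no reset: what is moved stays moved. The work goes in short steps, Python scripts to look and compute and a shell command to move; the robot and the scene stay as the last step left them, time stands still between calls to the robot, and variables do not carry over. Pictures are saved under pics/ and viewed, at most 16 in all, crops included, and the job is handed in when it is done.

```bash
mkdir -p pics; ls
python3 - <<'E'
from station import *
import cv2
for n in ("top","side"):
    im=capture(n); cv2.imwrite(f"pics/{n}0.png",im[:,:,::-1])
    c=calibration(n); print(n,c)
print(calibration("wrist")); s=observe(); print(s["clock"],s["position"],s["tool_rot"],s["finger_gap"])
E
```

```text
pics
top {'vertical_fov': 45.76467711519784, 'cx': 321.5384628101653, 'cy': 203.78488221474663, 'k1': -0.00042356084254638164, 'R': array([[ 0.01203422, -0.99992118, -0.0035792 ],
       [-0.97701153, -0.01099642, -0.21290267],
       [ 0.21284653,  0.00605904, -0.97706686]]), 't': array([0.04609523, 0.45492949, 1.23253854])}
side {'vertical_fov': 54.04566561629728, 'cx': 320.1458357121452, 'cy': 207.24363486542893, 'k1': -0.019354455640642615, 'R': array([[ 0.92301223, -0.38470212, -0.00725882],
       [-0.2480959 , -0.58062244, -0.77545213],
       [ 0.29410345,  0.71755269, -0.63136463]]), 't': array([-0.38796642,  0.16628706,  0.927556  ])}
{'vertical_fov': 62.6542992202084, 'cx': 318.1050109916025, 'cy': 202.0920571500338, 'k1': -0.02436860598515916, 'mount': array([[-8.23107261e-05, -9.62239164e-01, -2.72205408e-01,
         7.37197970e-02],
       [ 9.99999489e-01, -3.53372894e-04,  9.46779697e-04,
         2.19267253e-05],
       [-1.00721852e-03, -2.72205191e-01,  9.62238702e-01,
        -1.61003194e-01],
       [ 0.00000000e+00,  0.00000000e+00,  0.00000000e+00,
         1.00000000e+00]])}
0.1 [0.14635267 0.58124743 0.22188849] [[-9.69706081e-01  2.44273969e-01 -5.87100213e-04]
 [ 2.44274598e-01  9.69704874e-01 -1.54235103e-03]
 [ 1.92557730e-04 -1.63904085e-03 -9.99998638e-01]] 0.08766106185672674
```

View pics/top0.png

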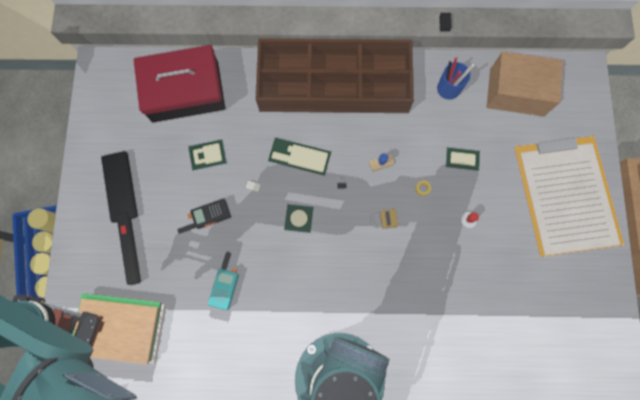

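View pics/side0.png

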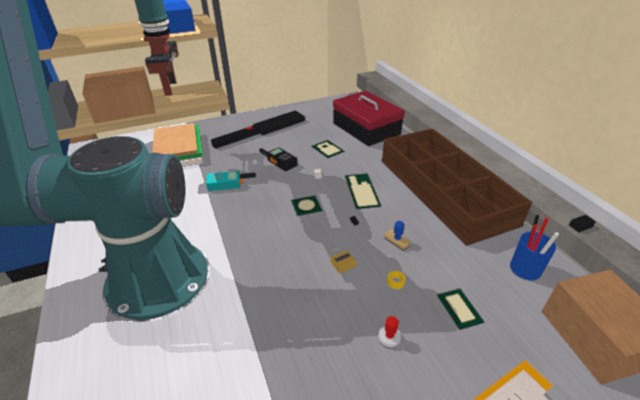

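The top view shows the mats at padlock (207,155), radio (300,157), bar (463,159) and round (299,218). The loose objects are the padlock (388,218), bar stamp (382,160) and round stamp (470,219). There are two radio shapes: a black one at (208,215) and a teal one at (224,288). The black one with the orange knob fits the description, so I'll check it in a crop.

```bash
cat > h.py <<'E'
from station import *
import numpy as np, cv2
def cam(name,s=None):
    c=calibration(name); f=200/np.tan(np.radians(c["vertical_fov"])/2)
    if "R" in c: R,t=np.array(c["R"]),np.array(c["t"])
    else:
        s=s or observe(); M=np.array(c["mount"]); Rt=np.array(s["tool_rot"])
        Rc=Rt@M[:3,:3]; p=Rt@M[:3,3]+np.array(s["position"]); R,t=Rc.T,-Rc.T@p
    return dict(f=f,cx=c["cx"],cy=c["cy"],k=c["k1"],R=R,t=t)
def plane(C,px,z):
    px=np.atleast_2d(np.asarray(px,float)); d=(px-[C["cx"],C["cy"]])/C["f"]; u=d.copy()
    for _ in range(8): u=d/(1+C["k"]*(u**2).sum(1,keepdims=True))
    r=np.c_[u,np.ones(len(u))]@C["R"]; o=-C["R"].T@C["t"]
    return (o+r*((z-o[2])/r[:,2])[:,None])[:,:2]
def proj(C,X):
    X=np.atleast_2d(X)@C["R"].T+C["t"]; u=X[:,:2]/X[:,2:]
    return u*(1+C["k"]*(u**2).sum(1,keepdims=True))*C["f"]+[C["cx"],C["cy"]]
# prisms: (x0,x1,y0,y1,z0,z1) mm ; silhouettes for fitting
B={"radio":[(-27.5,27.5,-65,35,0,33),(-23.5,-8.5,35,85,10,25)],
"padlock":[(-25,25,-22,22,0,22),(-18,18,22,51,7,15)],
"bar_stamp":[(-15,15,-33,33,0,15),(-11,11,-11,11,34,66)],
"round_stamp":[(-20,20,-20,20,0,15),(-11,11,-11,11,34,66)],
"radio_mat":[(-37.5,37.5,-75,95,0,3)],"padlock_mat":[(-37.5,37.5,-35,65,0,3)],
"bar_mat":[(-30,30,-47.5,47.5,0,3)],"round_mat":[(-37.5,37.5,-37.5,37.5,0,3)]}
def render(C,n,x,y,a,S=2):
    m=np.zeros((400*S,640*S),np.uint8); c,s=np.cos(a),np.sin(a)
    for b in B[n]:
        P=np.array([(i,j,k) for i in b[:2] for j in b[2:4] for k in b[4:]])/1000
        W=np.c_[x+c*P[:,0]-s*P[:,1],y+s*P[:,0]+c*P[:,1],P[:,2]]
        cv2.fillConvexPoly(m,cv2.convexHull((proj(C,W)*S+S/2-.5).round().astype(np.int32)),1)
    return m
def fit(C,n,mask,lim=0.6,a0=0):
    from scipy.optimize import minimize
    M=cv2.resize(mask.astype(np.uint8),None,fx=2,fy=2,interpolation=cv2.INTER_NEAREST)
    ii=np.argwhere(mask)[:,::-1]; p0=plane(C,ii.mean(0),.01)[0]
    def cost(v):
        r=render(C,n,v[0],v[1],v[2]); return 1-(r&M).sum()/max(1,(r|M).sum())
    best=None
    for a in a0+np.linspace(-lim,lim,5):
        r=minimize(cost,[*p0,a],method="Nelder-Mead",options=dict(initial_simplex=[[*p0,a],[p0[0]+.02,p0[1],a],[p0[0],p0[1]+.02,a],[p0[0],p0[1],a+.2]],xatol=3e-4,fatol=1e-4,maxiter=150))
        if best is None or r.fun<best.fun: best=r
    return best.x,1-best.fun
E
python3 - <<'E'
from h import *
im=capture("top"); C=cam("top")
o=cv2.resize(im[130:320,160:500],None,fx=2.3,fy=2.3,interpolation=cv2.INTER_CUBIC)
for n in B:
    L=outline_of("top",n)
    for d in L[:3]:
        if d["confidence"]<.3: continue
        if n in("radio",) : k=1
        v,q=fit(C,n,d["mask"],1.6 if n in("bar_stamp","padlock") else .5)
        print(n,round(d["confidence"],2),np.round(d["position"]),np.round(v,3),"iou",round(q,2))
        cs,_=cv2.findContours(render(C,n,*v),cv2.RETR_EXTERNAL,cv2.CHAIN_APPROX_NONE)
        for c in cs: cv2.polylines(o,[((c/2-[160,130])*2.3).astype(np.int32)],True,(255,0,0),1)
cv2.imwrite("pics/top1.png",o[:,:,::-1])
E
```

```text
radio 0.65 [207. 217.] [0.427 0.371 0.357] iou 0.92
radio 0.56 [227. 288.] [ 0.242  0.309 -1.825] iou 0.89
padlock 0.63 [386. 219.] [ 0.423 -0.133  0.113] iou 0.81
bar_stamp 0.71 [383. 160.] [ 0.586 -0.115  0.372] iou 0.88
bar_stamp 0.48 [300. 156.] [ 0.599  0.11  -0.128] iou 0.23
round_stamp 0.59 [471. 220.] [ 0.422 -0.356  0.601] iou 0.77
radio_mat 0.93 [302. 157.] [ 0.603  0.108 -0.243] iou 0.96
bar_mat 0.58 [460. 159.] [ 0.604 -0.35  -0.084] iou 0.92
round_mat 0.67 [296. 224.] [ 0.425  0.116 -0.11 ] iou 0.94
```

View pics/top1.png

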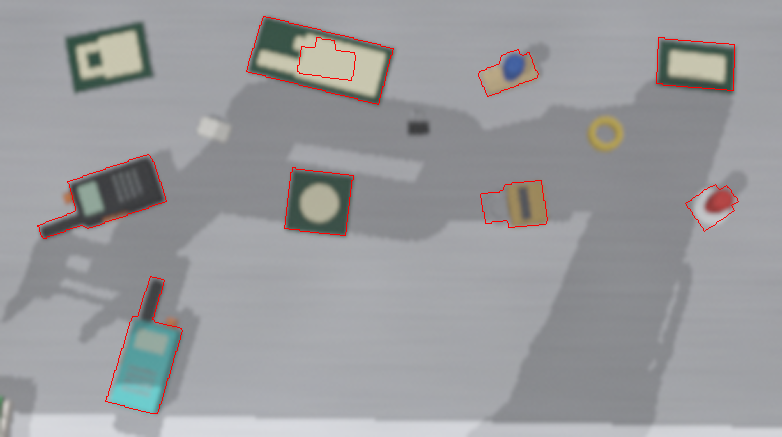

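The crop confirms it: the radio is the black case with the grey screen and orange knob at top pixel (208,215). The teal one at (224,288) is the decoy. The red outlines sit well on the objects, but the network missed the padlock mat, which I'll find by colour. First I'll hover over the radio.

```bash
cat >> h.py <<'E'
def go(x,y,z,yaw):
    """tool-axes shift to have tool y along world yaw (mod pi), TCP at x,y,z"""
    s=observe(); R=np.array(s["tool_rot"]); p=np.array(s["position"])
    q1=np.arctan2(y,x); 
    while q1-yaw>np.pi/2: yaw+=np.pi
    while q1-yaw<-np.pi/2: yaw-=np.pi
    ty=np.array([np.cos(yaw),np.sin(yaw),0]); tz=np.array([0,0,-1.]); T=np.c_[np.cross(ty,tz),ty,tz]
    d=R.T@(np.array([x,y,z])-p); rv=cv2.Rodrigues(R.T@T)[0].ravel()
    print("t",round(s["clock"],2),"row",np.round(d,4),np.round(rv,4),"rows",max(np.linalg.norm(d)/.0625,np.linalg.norm(rv)/.188).round(1),"gap",round(s["finger_gap"],4))
E
python3 - <<'E'
from h import *
go(.36,.345,.24,.357)
im=capture("top"); C=cam("top"); h=cv2.cvtColor(im,cv2.COLOR_RGB2HSV)
r=im[135:175,182:232].astype(int); sub=np.zeros((400,640),bool)
sub[135:175,182:232]=(r[...,1]-r[...,0]>8)
m=cv2.morphologyEx(sub.astype(np.uint8),cv2.MORPH_OPEN,np.ones((2,2)))
cs,_=cv2.findContours(m,cv2.RETR_EXTERNAL,cv2.CHAIN_APPROX_NONE); c=max(cs,key=cv2.contourArea)
f=np.zeros((400,640),np.uint8); cv2.drawContours(f,[c],-1,1,-1)
print(fit(C,"padlock_mat",f.astype(bool)))
E
```

```text
t 0.55 row [-0.2648 -0.1775 -0.0174] [-1.00e-04  1.00e-04  9.67e-01] rows 5.1 gap 0.0877
(array([0.60644254, 0.36594986, 0.22543663]), np.float64(0.9521203830369357))
```

```bash
python3 -c "
from h import *
go(.427,.371,.18,.357)"
```

```text
t 0.6 row [-0.3234 -0.1359  0.0427] [-1.00e-04  0.00e+00  9.67e-01] rows 5.7 gap 0.0876
```

```bash
python3 -m crank '[[-0.323,-0.136,0.043,0,0,0.967,0.088],[-0.323,-0.136,0.043,0,0,0.967,0.088],[-0.323,-0.136,0.043,0,0,0.967,0.088],[-0.323,-0.136,0.043,0,0,0.967,0.088],[-0.323,-0.136,0.043,0,0,0.967,0.088],[-0.323,-0.136,0.043,0,0,0.967,0.088],[-0.323,-0.136,0.043,0,0,0.967,0.088],[-0.323,-0.136,0.043,0,0,0.967,0.088]]' 20
python3 - <<'E'
from h import *
C=cam("wrist"); im=capture("wrist")
for d in outline_of("wrist","radio")[:2]:
    v,q=fit(C,"radio",d["mask"],.6); print(d["confidence"],np.round(v,4),q)
    cs,_=cv2.findContours(render(C,"radio",*v),cv2.RETR_EXTERNAL,cv2.CHAIN_APPROX_NONE)
    for c in cs: cv2.polylines(im,[(c/2).astype(np.int32)],True,(255,0,0),1)
cv2.imwrite("pics/w1.png",im[:,:,::-1])
go(.427,.371,.006,.357)
E
```

```text
clock: 1.6
position: [0.4261, 0.3712, 0.1796]
tool_rot: [[-0.349, 0.937, -0.001], [0.937, 0.349, 0.0], [0.0, -0.001, -1.0]]
contact_force: [0.2, -0.1, 1.2]
finger_gap: 0.0881
grip_force: 0.0
0.8 [0.4264 0.3741 0.3523] 0.9379711393495584
0.73 [ 0.2436  0.3095 -1.8161] 0.8970970162174641
t 1.7 row [-0.0013  0.0011  0.1738] [-0.0003 -0.0003  0.0015] rows 2.8 gap 0.0874
```

View pics/w1.png

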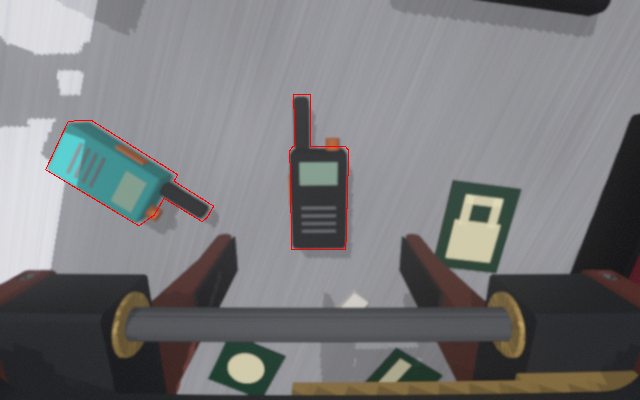

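The black radio lies between the fingers at wrist (320,200) and its outline fits; the teal decoy is at (130,170). The padlock mat is at (478,225). Now I'll descend, grip and lift.

```bash
python3 -m crank '[[0.002,0.001,0.06,0,0,0,0.088],[0.002,0.001,0.12,0,0,0,0.088],[0.002,0.001,0.16,0,0,0,0.088],[0.002,0.001,0.173,0,0,0,0.088],[0.002,0.001,0.173,0,0,0,0.088],[0.002,0.001,0.173,0,0,0,0.03],[0.002,0.001,0.173,0,0,0,0.03],[0.002,0.001,0.173,0,0,0,0.03],[0.002,0.001,0.173,0,0,0,0.03],[0.002,0.001,0.173,0,0,0,0.03],[0.002,0.001,0.14,0,0,0,0.03],[0.002,0.001,0.09,0,0,0,0.03],[0.002,0.001,0.09,0,0,0,0.03]]' 25
python3 - <<'E'
from h import *
C=cam("wrist"); im=capture("wrist")
for n in("radio_mat","padlock_mat","round_mat"):
  for d in outline_of("wrist",n)[:1]:
    print(n,d["confidence"],fit(C,n,d["mask"],.5))
go(.603,.108,.10,-.243)
E
```

```text
clock: 3.32
position: [0.4293, 0.3749, 0.0929]
tool_rot: [[-0.349, 0.937, 0.006], [0.937, 0.349, 0.004], [0.002, 0.007, -1.0]]
contact_force: [0.1, 1.1, -2.4]
finger_gap: 0.0546
grip_force: 25.0
padlock_mat 0.95 (array([0.60997529, 0.37000302, 0.22364912]), np.float64(0.6379909582669141))
t 3.52 row [-0.3097  0.0739 -0.0118] [-0.0027  0.0017  0.6   ] rows 5.1 gap 0.0549
```

```bash
python3 -m crank '[[-0.31,0.074,-0.012,-0.003,0.002,0.6,0.03],[-0.31,0.074,-0.012,-0.003,0.002,0.6,0.03],[-0.31,0.074,-0.012,-0.003,0.002,0.6,0.03],[-0.31,0.074,-0.012,-0.003,0.002,0.6,0.03],[-0.31,0.074,-0.012,-0.003,0.002,0.6,0.03],[-0.31,0.074,-0.012,-0.003,0.002,0.6,0.03],[-0.31,0.074,-0.012,-0.003,0.002,0.6,0.03],[-0.31,0.074,-0.012,-0.003,0.002,0.6,0.03]]'
python3 - <<'E'
from h import *
im=capture("wrist");cv2.imwrite("pics/w2.png",im[:,:,::-1])
go(.603,.108,.0112,-.243)
E
```

```text
clock: 4.53
position: [0.6026, 0.1098, 0.1006]
tool_rot: [[0.239, 0.971, -0.0], [0.971, -0.239, 0.002], [0.002, -0.001, -1.0]]
contact_force: [0.1, 0.7, -1.9]
finger_gap: 0.0548
grip_force: 25.0
t 4.58 row [-0.0021  0.0006  0.0897] [ 0.     -0.0023  0.0017] rows 1.4 gap 0.0551
```

View pics/w2.png

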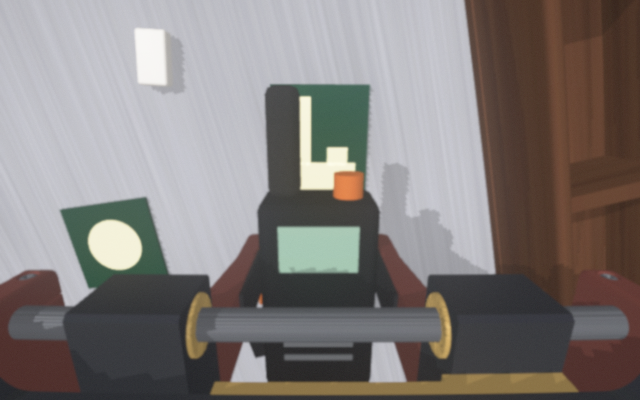

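The held radio lines up with its silhouette, seen at aerial (305,96) and with the mat corner at (370,85). I'll check those two pixels numerically, then lower.

```bash
python3 - <<'E'
from h import *
C=cam("wrist"); P=plane(C,[[311,150],[306,96],[370,85],[368,170]],.003)
a=-.243; c,s=np.cos(a),np.sin(a); d=P-[.603,.108]
print(np.round(np.c_[c*d[:,0]+s*d[:,1],-s*d[:,0]+c*d[:,1]],4))
E
python3 -m crank '[[-0.002,0.001,0.05,0,-0.002,0,0.03],[-0.002,0.001,0.075,0,-0.002,0,0.03],[-0.002,0.001,0.0895,0,-0.002,0,0.03],[-0.002,0.001,0.0895,0,-0.002,0,0.03],[-0.002,0.001,0.0895,0,-0.002,0,0.03]]'
```

```text
[[-0.0055  0.0461]
 [-0.0091  0.0866]
 [ 0.0387  0.0945]
 [ 0.0399  0.0303]]
clock: 5.2
position: [0.6058, 0.1071, 0.013]
tool_rot: [[0.24, 0.971, 0.004], [0.971, -0.24, 0.0], [0.001, 0.004, -1.0]]
contact_force: [0.4, 0.4, -2.1]
finger_gap: 0.0546
grip_force: 25.0
```

```bash
python3 -m crank '[[0,0,0.0015,0,0,0,0.03],[0,0,0.0015,0,0,0,0.03],[0,0,0.0015,0,0,0,0.03],[0,0,0.0015,0,0,0,0.075],[0,0,0.0015,0,0,0,0.08],[0,0,0.0015,0,0,0,0.08],[0,0,-0.04,0,0,0,0.085],[0,0,-0.10,0,0,0,0.088],[0,0,-0.15,0,0,0,0.088],[0,0,-0.15,0,0,0,0.088]]'
python3 - <<'E'
from h import *
C=cam("wrist"); im=capture("wrist")
for n in("radio","radio_mat"):
  for d in outline_of("wrist",n)[:1]:
    print(n,d["confidence"],fit(C,n,d["mask"],.3,-.243))
go(.423,-.133,.16,.113)
E
```

```text
clock: 6.45
position: [0.6083, 0.1069, 0.167]
tool_rot: [[0.241, 0.971, 0.012], [0.971, -0.241, 0.001], [0.003, 0.011, -1.0]]
contact_force: [0.3, -0.8, 0.7]
finger_gap: 0.0878
grip_force: 0.0
radio 0.67 (array([ 0.60647521,  0.10707394, -0.24539436]), np.float64(0.9320687690606253))
radio_mat 0.68 (array([ 0.60379772,  0.10809395, -0.24907932]), np.float64(0.43719897726597035))
t 6.6 row [-0.276  -0.118   0.0011] [ 8.00e-04 -1.00e-04 -3.56e-01] rows 4.8 gap 0.088
```

Radio is placed at (0.6065, 0.107) against the mat at about (0.604, 0.108). Next is the padlock.

```bash
python3 -m crank '[[-0.276,-0.118,0.001,0,0,-0.356,0.088],[-0.276,-0.118,0.001,0,0,-0.356,0.088],[-0.276,-0.118,0.001,0,0,-0.356,0.088],[-0.276,-0.118,0.001,0,0,-0.356,0.088],[-0.276,-0.118,0.001,0,0,-0.356,0.088],[-0.276,-0.118,0.001,0,0,-0.356,0.088],[-0.276,-0.118,0.001,0,0,-0.356,0.088]]'
python3 - <<'E'
from h import *
C=cam("wrist"); im=capture("wrist")
for n in("padlock","bar_stamp"):
 for d in outline_of("wrist",n)[:1]:
    v,q=fit(C,n,d["mask"],.5,.2); print(n,d["confidence"],np.round(v,4),q)
    cs,_=cv2.findContours(render(C,n,*v),cv2.RETR_EXTERNAL,cv2.CHAIN_APPROX_NONE)
    for c in cs: cv2.polylines(im,[(c/2).astype(np.int32)],True,(255,0,0),1)
    if n=="padlock": go(v[0],v[1],.003,v[2])
cv2.imwrite("pics/w3.png",im[:,:,::-1])
E
```

```text
clock: 7.48
position: [0.4236, -0.1323, 0.1598]
tool_rot: [[-0.112, 0.994, 0.001], [0.994, 0.112, 0.001], [0.001, 0.001, -1.0]]
contact_force: [0.4, -0.3, -0.1]
finger_gap: 0.0878
grip_force: 0.0
padlock 0.63 [ 0.4244 -0.1338  0.1311] 0.798655983458258
t 7.58 row [-0.002  -0.0005  0.1571] [ 0.0017 -0.0007 -0.0169] rows 2.5 gap 0.0879
bar_stamp 0.89 [ 0.5859 -0.1169  0.3731] 0.8593828670071207
```

View pics/w3.png

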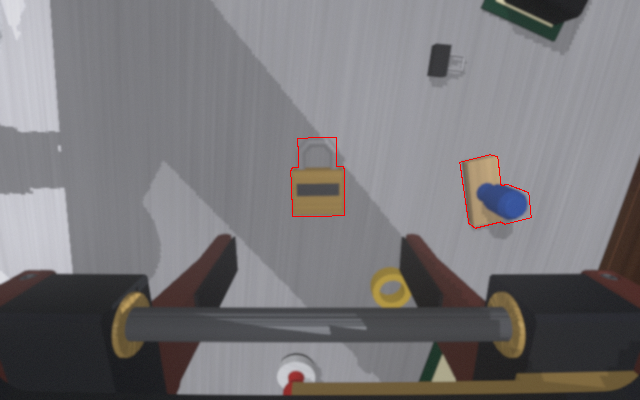

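The padlock at wrist (318,190) has its shackle pointing up the picture (+y), centred between the fingers. Gripping it now.

```bash
python3 -m crank '[[-0.002,-0.0005,0.06,0.002,0,-0.017,0.088],[-0.002,-0.0005,0.12,0.002,0,-0.017,0.088],[-0.002,-0.0005,0.145,0.002,0,-0.017,0.088],[-0.002,-0.0005,0.156,0.002,0,-0.017,0.088],[-0.002,-0.0005,0.156,0.002,0,-0.017,0.088],[-0.002,-0.0005,0.156,0.002,0,-0.017,0.03],[-0.002,-0.0005,0.156,0.002,0,-0.017,0.03],[-0.002,-0.0005,0.156,0.002,0,-0.017,0.03],[-0.002,-0.0005,0.156,0.002,0,-0.017,0.03],[-0.002,-0.0005,0.156,0.002,0,-0.017,0.03]]' 25
python3 -c "
from h import *
go(.608,.368,.12,.2245)"
```

```text
clock: 8.88
position: [0.4241, -0.1351, 0.005]
tool_rot: [[-0.13, 0.992, 0.001], [0.992, 0.13, -0.0], [-0.0, 0.001, -1.0]]
contact_force: [-1.1, -0.7, 5.6]
finger_gap: 0.0496
grip_force: 25.0
t 8.88 row [ 0.4749  0.2476 -0.115 ] [ 0.0005  0.0005 -0.0946] rows 8.8 gap 0.0496
```

```bash
python3 -m crank '[[0,0,-0.05,0,0,0,0.03],[0.02,0.01,-0.105,0,0,0,0.03],[0.475,0.248,-0.115,0,0,-0.095,0.03],[0.475,0.248,-0.115,0,0,-0.095,0.03],[0.475,0.248,-0.115,0,0,-0.095,0.03],[0.475,0.248,-0.115,0,0,-0.095,0.03],[0.475,0.248,-0.115,0,0,-0.095,0.03],[0.475,0.248,-0.115,0,0,-0.095,0.03],[0.475,0.248,-0.115,0,0,-0.095,0.03],[0.475,0.248,-0.115,0,0,-0.095,0.03],[0.475,0.248,-0.115,0,0,-0.095,0.03],[0.475,0.248,-0.115,0,0,-0.095,0.03]]'
python3 - <<'E'
from h import *
C=cam("wrist"); im=capture("wrist")
m=render(C,"padlock_mat",.608,.368,.2245)
cs,_=cv2.findContours(m,cv2.RETR_EXTERNAL,cv2.CHAIN_APPROX_NONE)
for c in cs: cv2.polylines(im,[(c/2).astype(np.int32)],True,(255,0,0),1)
cv2.imwrite("pics/w4.png",im[:,:,::-1])
go(.608,.368,.009,.2245)
E
```

```text
clock: 10.38
position: [0.6075, 0.3683, 0.1185]
tool_rot: [[-0.224, 0.974, -0.001], [0.974, 0.224, -0.001], [-0.001, -0.002, -1.0]]
contact_force: [0.3, -0.5, -2.0]
finger_gap: 0.0498
grip_force: 25.0
t 10.43 row [0.0009 0.0013 0.1096] [-0.0023  0.0014  0.0008] rows 1.8 gap 0.0498
```

View pics/w4.png

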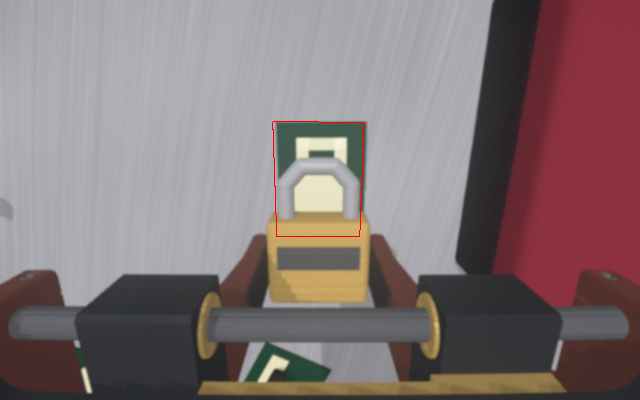

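The mat's outline matches the prediction at (275,122)–(365,122), about 2 px to the left. The toolbox is clear at column 460 and beyond. Lowering and releasing.

```bash
python3 -m crank '[[0.001,0.003,0.06,-0.002,0.001,0,0.03],[0.001,0.003,0.09,-0.002,0.001,0,0.03],[0.001,0.003,0.105,-0.002,0.001,0,0.03],[0.001,0.003,0.1095,-0.002,0.001,0,0.03],[0.001,0.003,0.1095,-0.002,0.001,0,0.03],[0.001,0.003,0.1095,-0.002,0.001,0,0.03]]'
python3 -c "
from h import *
go(.609,.3685,.0085,.2245)"
```

```text
clock: 11.18
position: [0.6121, 0.3703, 0.0118]
tool_rot: [[-0.223, 0.975, 0.004], [0.975, 0.223, 0.002], [0.001, 0.005, -1.0]]
contact_force: [-0.1, -0.2, -2.7]
finger_gap: 0.0498
grip_force: 25.0
t 11.18 row [-0.001  -0.0035  0.0033] [ 0.0048 -0.0013  0.0005] rows 0.1 gap 0.0498
```

```bash
python3 -m crank '[[-0.001,-0.002,0.003,0.004,0,0,0.03],[-0.001,-0.002,0.003,0.004,0,0,0.03],[-0.001,-0.002,0.003,0.004,0,0,0.03],[-0.001,-0.002,0.003,0.004,0,0,0.07],[-0.001,-0.002,0.003,0.004,0,0,0.08],[-0.001,-0.002,0.003,0.004,0,0,0.08],[-0.001,-0.002,-0.04,0.004,0,0,0.085],[-0.001,-0.002,-0.1,0.004,0,0,0.088],[-0.001,-0.002,-0.15,0.004,0,0,0.088],[-0.001,-0.002,-0.15,0.004,0,0,0.088]]'
python3 - <<'E'
from h import *
C=cam("wrist"); im=capture("wrist")
for n in("padlock","padlock_mat"):
  for d in outline_of("wrist",n)[:1]:
    print(n,d["confidence"],fit(C,n,d["mask"],.3,.22))
cv2.imwrite("pics/w5.png",im[:,:,::-1])
go(.586,-.116,.19,.37)
E
```

```text
clock: 12.42
position: [0.6121, 0.3698, 0.1657]
tool_rot: [[-0.223, 0.975, 0.007], [0.975, 0.223, 0.005], [0.003, 0.008, -1.0]]
contact_force: [0.2, -0.2, -0.7]
finger_gap: 0.088
grip_force: 0.0
padlock 0.69 (array([0.61095263, 0.36967781, 0.22648581]), np.float64(0.8193310508296023))
padlock_mat 0.7 (array([0.61133871, 0.36904144, 0.22599792]), np.float64(0.5759771337410263))
t 12.57 row [-0.4667 -0.1296 -0.0307] [-0.0037 -0.0006 -0.145 ] rows 7.8 gap 0.0877
```

View pics/w5.png

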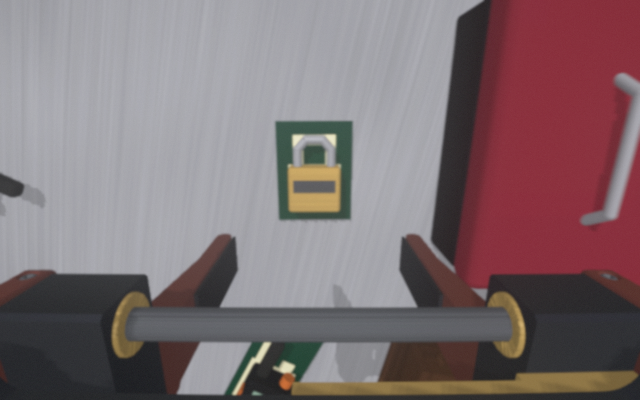

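The padlock covers its silhouette at wrist (315,175), matching the mat to within 1 mm. Next is the bar stamp.

```bash
python3 -m crank '[[-0.467,-0.13,-0.031,-0.004,0,-0.145,0.07],[-0.467,-0.13,-0.031,-0.004,0,-0.145,0.07],[-0.467,-0.13,-0.031,-0.004,0,-0.145,0.07],[-0.467,-0.13,-0.031,-0.004,0,-0.145,0.07],[-0.467,-0.13,-0.031,-0.004,0,-0.145,0.07],[-0.467,-0.13,-0.031,-0.004,0,-0.145,0.07],[-0.467,-0.13,-0.031,-0.004,0,-0.145,0.07],[-0.467,-0.13,-0.031,-0.004,0,-0.145,0.07],[-0.467,-0.13,-0.031,-0.004,0,-0.145,0.07],[-0.467,-0.13,-0.031,-0.004,0,-0.145,0.07]]'
python3 - <<'E'
from h import *
C=cam("wrist"); im=capture("wrist")
for n in("bar_stamp",):
 for d in outline_of("wrist",n)[:1]:
    v,q=fit(C,n,d["mask"],.5,.37); print(n,d["confidence"],np.round(v,4),q)
    cs,_=cv2.findContours(render(C,n,*v),cv2.RETR_EXTERNAL,cv2.CHAIN_APPROX_NONE)
    for c in cs: cv2.polylines(im,[(c/2).astype(np.int32)],True,(255,0,0),1)
    go(v[0],v[1],.029,v[2])
cv2.imwrite("pics/w6.png",im[:,:,::-1])
E
```

```text
clock: 13.82
position: [0.5854, -0.1153, 0.1893]
tool_rot: [[-0.361, 0.933, -0.001], [0.933, 0.361, 0.003], [0.003, 0.0, -1.0]]
contact_force: [-0.1, 0.6, 0.5]
finger_gap: 0.0699
grip_force: 0.0
bar_stamp 0.58 [ 0.5866 -0.1169  0.3412] 0.9357598804834986
t 13.93 row [-0.003  -0.0003  0.1609] [ 0.0008 -0.0026  0.03  ] rows 2.6 gap 0.0702
```

View pics/w6.png

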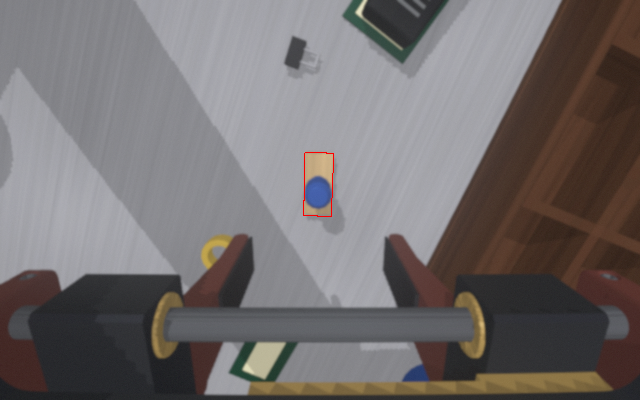

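The stamp is upright at wrist (318,185) and centred between the fingers; the fit is good. Gripping it by the knob.

```bash
python3 -m crank '[[-0.003,0,0.06,0,-0.002,0.015,0.07],[-0.003,0,0.12,0,-0.002,0.015,0.07],[-0.003,0,0.15,0,-0.002,0.015,0.07],[-0.003,0,0.16,0,-0.002,0.015,0.07],[-0.003,0,0.16,0,-0.002,0.015,0.07],[-0.003,0,0.16,0,-0.002,0.015,0.01],[-0.003,0,0.16,0,-0.002,0.015,0.01],[-0.003,0,0.16,0,-0.002,0.015,0.01],[-0.003,0,0.16,0,-0.002,0.015,0.01],[-0.003,0,0.16,0,-0.002,0.015,0.01],[-0.003,0,0.16,0,-0.002,0.015,0.01],[-0.003,0,0.16,0,-0.002,0.015,0.01]]' 25
python3 -c "
from h import *
go(.604,-.35,.13,-.084)"
```

```text
clock: 15.42
position: [0.5879, -0.1186, 0.0311]
tool_rot: [[-0.348, 0.938, 0.003], [0.938, 0.348, -0.0], [-0.001, 0.002, -1.0]]
contact_force: [-0.2, -1.6, 1.4]
finger_gap: 0.0255
grip_force: 25.0
t 15.43 row [-0.2227 -0.0651 -0.0988] [0.0026 0.0008 0.439 ] rows 4.0 gap 0.0255
```

```bash
python3 -m crank '[[0,0,-0.05,0,0,0,0.01],[-0.02,-0.005,-0.099,0,0,0,0.01],[-0.223,-0.065,-0.099,0.003,0.001,0.439,0.01],[-0.223,-0.065,-0.099,0.003,0.001,0.439,0.01],[-0.223,-0.065,-0.099,0.003,0.001,0.439,0.01],[-0.223,-0.065,-0.099,0.003,0.001,0.439,0.01],[-0.223,-0.065,-0.099,0.003,0.001,0.439,0.01],[-0.223,-0.065,-0.099,0.003,0.001,0.439,0.01]]'
python3 - <<'E'
from h import *
C=cam("wrist"); im=capture("wrist")
for n,v in (("bar_mat",(.604,-.35,-.084)),):
    for d in outline_of("wrist",n)[:1]: print(d["confidence"],fit(C,n,d["mask"],.3,-.08))
    cs,_=cv2.findContours(render(C,n,*v),cv2.RETR_EXTERNAL,cv2.CHAIN_APPROX_NONE)
    for c in cs: cv2.polylines(im,[(c/2).astype(np.int32)],True,(255,0,0),1)
cv2.imwrite("pics/w7.png",im[:,:,::-1])
go(.604,-.35,.035,-.084)
E
```

```text
clock: 16.42
position: [0.6038, -0.3481, 0.1296]
tool_rot: [[0.083, 0.997, -0.002], [0.997, -0.083, 0.002], [0.002, -0.002, -1.0]]
contact_force: [0.7, 0.3, -0.6]
finger_gap: 0.0253
grip_force: 25.0
0.93 (array([ 0.6036508 , -0.34984931, -0.11756997]), np.float64(0.43961600469001905))
t 16.52 row [-0.0022  0.0002  0.095 ] [-0.0014 -0.0013  0.002 ] rows 1.5 gap 0.0254
```

View pics/w7.png

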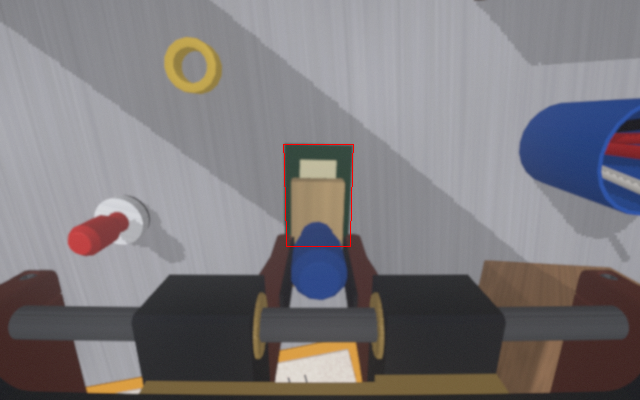

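The bar mat at (318,195) matches the predicted outline, and the held stamp is parallel to it. Lowering.

```bash
python3 -m crank '[[-0.002,0,0.05,-0.001,-0.001,0.002,0.01],[-0.002,0,0.08,-0.001,-0.001,0.002,0.01],[-0.002,0,0.095,-0.001,-0.001,0.002,0.01],[-0.002,0,0.095,-0.001,-0.001,0.002,0.01],[-0.002,0,0.095,-0.001,-0.001,0.002,0.01]]'
python3 -c "
from h import *
go(.604,-.35,.0345,-.084)"
```

```text
clock: 17.15
position: [0.605, -0.3521, 0.0362]
tool_rot: [[0.085, 0.996, 0.002], [0.996, -0.085, -0.002], [-0.002, 0.002, -1.0]]
contact_force: [-0.4, 1.1, 0.6]
finger_gap: 0.0254
grip_force: 25.0
t 17.15 row [ 0.002  -0.0012  0.0017] [ 0.0023  0.0016 -0.0013] rows 0.0 gap 0.0254
```

```bash
python3 -m crank '[[0.001,-0.001,0.002,0.002,0.002,0,0.01],[0.001,-0.001,0.002,0.002,0.002,0,0.01],[0.001,-0.001,0.002,0.002,0.002,0,0.01],[0.001,-0.001,0.002,0.002,0.002,0,0.05],[0.001,-0.001,0.002,0.002,0.002,0,0.07],[0.001,-0.001,0.002,0.002,0.002,0,0.07],[0.001,-0.001,-0.05,0.002,0.002,0,0.07],[0.001,-0.001,-0.10,0.002,0.002,0,0.07],[0.001,-0.001,-0.15,0.002,0.002,0,0.07],[0.001,-0.001,-0.15,0.002,0.002,0,0.07]]'
python3 - <<'E'
from h import *
C=cam("wrist"); im=capture("wrist")
for n in("bar_stamp","bar_mat"):
  for d in outline_of("wrist",n)[:1]: print(n,d["confidence"],fit(C,n,d["mask"],.3,-.08))
cv2.imwrite("pics/w8.png",im[:,:,::-1])
for d in outline_of("wrist","round_stamp")[:1]: print(fit(C,"round_stamp",d["mask"],.5))
go(.423,-.353,.19,-.55)
E
```

```text
clock: 18.4
position: [0.6058, -0.3529, 0.1907]
tool_rot: [[0.086, 0.996, 0.007], [0.996, -0.086, -0.004], [-0.004, 0.007, -1.0]]
contact_force: [0.0, -0.5, -0.2]
finger_gap: 0.0696
grip_force: 0.0
bar_stamp 0.86 (array([ 0.60387661, -0.34812357, -0.11562529]), np.float64(0.9591361696624855))
bar_mat 0.94 (array([ 0.60350543, -0.35034963, -0.10733345]), np.float64(0.6034473991966238))
(array([ 0.42412807, -0.35490259,  0.53181239]), np.float64(0.8299202414313429))
t 18.6 row [-0.0181 -0.1781 -0.006 ] [-0.0047 -0.0018  0.4639] rows 2.9 gap 0.0701
```

View pics/w8.png

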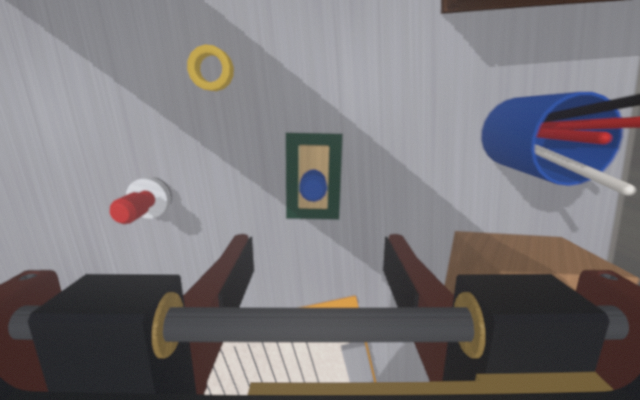

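The bar stamp sits on its mat at wrist (313,178), within 2 mm. Next is the round stamp, which needs no turn.

```bash
python3 -m crank '[[-0.018,-0.178,-0.006,-0.005,-0.002,0,0.07],[-0.018,-0.178,-0.006,-0.005,-0.002,0,0.07],[-0.018,-0.178,-0.006,-0.005,-0.002,0,0.07],[-0.018,-0.178,-0.006,-0.005,-0.002,0,0.07],[-0.018,-0.178,-0.006,-0.005,-0.002,0,0.07]]'
python3 - <<'E'
from h import *
C=cam("wrist"); im=capture("wrist")
for d in outline_of("wrist","round_stamp")[:1]:
    v,q=fit(C,"round_stamp",d["mask"],.5); print(v,q)
    # base centre cross-check: ellipse centre of mask seen at z~.01
    ii=np.argwhere(d["mask"])[:,::-1]; (c,_)=cv2.minEnclosingCircle(ii.astype(np.float32)); print(plane(C,c,.012),_)
    go(v[0],v[1],.03,-.084)
cv2.imwrite("pics/w9.png",im[:,:,::-1])
E
```

```text
clock: 19.23
position: [0.4244, -0.3536, 0.1906]
tool_rot: [[0.087, 0.996, 0.003], [0.996, -0.087, -0.0], [0.0, 0.003, -1.0]]
contact_force: [0.7, -0.1, 0.3]
finger_gap: 0.0699
grip_force: 0.0
[ 0.42378606 -0.35467209 -0.96447281] 0.857333531069257
[[ 0.42385585 -0.35697073]] 23.157419204711914
t 19.32 row [-0.001  -0.0021  0.1608] [ 0.0038  0.0005 -0.0014] rows 2.6 gap 0.0699
```

View pics/w9.png

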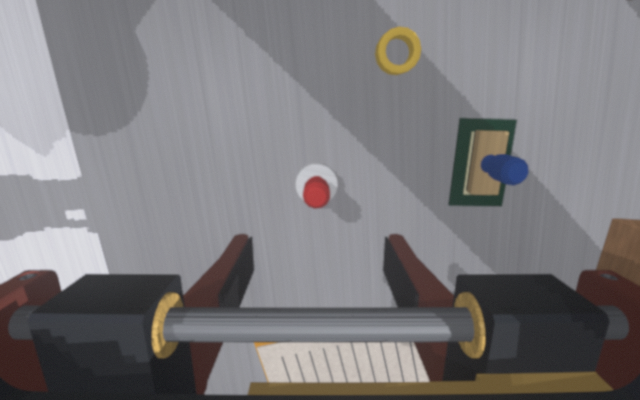

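The round stamp at wrist (316,185) is between the fingers. Gripping it.

```bash
python3 -m crank '[[-0.002,-0.001,0.06,0.002,0,0,0.07],[-0.002,-0.001,0.12,0.002,0,0,0.07],[-0.002,-0.001,0.15,0.002,0,0,0.07],[-0.002,-0.001,0.16,0.002,0,0,0.07],[-0.002,-0.001,0.16,0.002,0,0,0.07],[-0.002,-0.001,0.16,0.002,0,0,0.01],[-0.002,-0.001,0.16,0.002,0,0,0.01],[-0.002,-0.001,0.16,0.002,0,0,0.01],[-0.002,-0.001,0.16,0.002,0,0,0.01],[-0.002,-0.001,0.16,0.002,0,0,0.01],[-0.002,-0.001,0.16,0.002,0,0,0.01],[-0.002,-0.001,0.16,0.002,0,0,0.01]]' 25
python3 -c "
from h import *
go(.426,.116,.13,-.084)"
```

```text
clock: 20.82
position: [0.4235, -0.3557, 0.0315]
tool_rot: [[0.086, 0.996, 0.001], [0.996, -0.086, -0.001], [-0.001, 0.001, -1.0]]
contact_force: [-1.3, -0.4, 3.6]
finger_gap: 0.0253
grip_force: 25.0
t 20.82 row [ 0.4701 -0.0378 -0.0989] [ 0.0015  0.0008 -0.002 ] rows 7.7 gap 0.0253
```

```bash
python3 -m crank '[[0,0,-0.05,0,0,0,0.01],[0.02,-0.002,-0.099,0,0,0,0.01],[0.47,-0.038,-0.099,0.001,0,0,0.01],[0.47,-0.038,-0.099,0.001,0,0,0.01],[0.47,-0.038,-0.099,0.001,0,0,0.01],[0.47,-0.038,-0.099,0.001,0,0,0.01],[0.47,-0.038,-0.099,0.001,0,0,0.01],[0.47,-0.038,-0.099,0.001,0,0,0.01],[0.47,-0.038,-0.099,0.001,0,0,0.01],[0.47,-0.038,-0.099,0.001,0,0,0.01],[0.47,-0.038,-0.099,0.001,0,0,0.01],[0.47,-0.038,-0.099,0.001,0,0,0.01]]'
python3 - <<'E'
from h import *
C=cam("wrist"); im=capture("wrist")
for n,v in (("round_mat",(.426,.116,-.11)),):
    for d in outline_of("wrist",n)[:1]: print(d["confidence"],fit(C,n,d["mask"],.3,-.1))
    cs,_=cv2.findContours(render(C,n,*v),cv2.RETR_EXTERNAL,cv2.CHAIN_APPROX_NONE)
    for c in cs: cv2.polylines(im,[(c/2).astype(np.int32)],True,(255,0,0),1)
cv2.imwrite("pics/w10.png",im[:,:,::-1])
go(.426,.116,.0355,-.084)
E
```

```text
clock: 22.32
position: [0.4259, 0.1146, 0.1298]
tool_rot: [[0.087, 0.996, 0.0], [0.996, -0.087, -0.001], [-0.001, 0.0, -1.0]]
contact_force: [-0.3, -0.4, -0.2]
finger_gap: 0.0255
grip_force: 25.0
0.6 (array([ 0.42489704,  0.11587941, -0.10249791]), np.float64(0.7115512281478203))
t 22.43 row [ 0.0016 -0.0002  0.0944] [ 0.0004  0.0011 -0.0043] rows 1.5 gap 0.0252
```

View pics/w10.png

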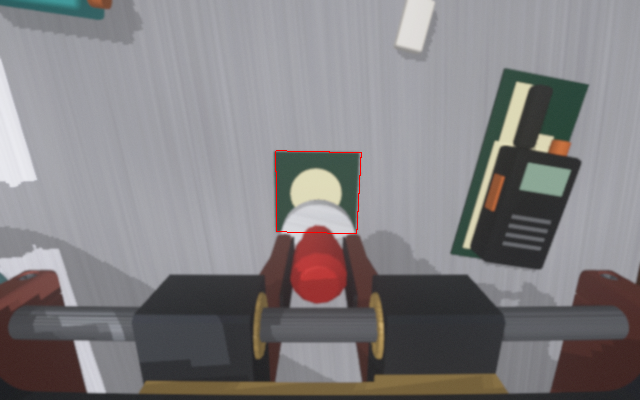

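The round mat at (318,190) matches. The radio on its mat at (525,175) looks slightly to the right, so I'll measure it again afterwards. Lowering the stamp.

```bash
python3 -m crank '[[0.001,-0.001,0.05,0,0.001,0,0.01],[0.001,-0.001,0.08,0,0.001,0,0.01],[0.001,-0.001,0.094,0,0.001,0,0.01],[0.001,-0.001,0.0955,0,0.001,0,0.01],[0.001,-0.001,0.0965,0,0.001,0,0.01],[0.001,-0.001,0.0965,0,0.001,0,0.01],[0.001,-0.001,0.0965,0,0.001,0,0.01]]'
python3 -c "
from h import *
go(.4255,.116,.035,-.084)"
```

```text
clock: 23.3
position: [0.4255, 0.1168, 0.0338]
tool_rot: [[0.086, 0.996, 0.002], [0.996, -0.086, 0.0], [0.0, 0.001, -1.0]]
contact_force: [0.2, -0.3, -0.7]
finger_gap: 0.0254
grip_force: 25.0
t 23.3 row [-0.0008  0.0001 -0.0012] [ 0.0015 -0.0004 -0.0023] rows 0.0 gap 0.0254
```

```bash
python3 -m crank '[[0,0,0,0,0,0,0.05],[0,0,0,0,0,0,0.07],[0,0,0,0,0,0,0.07],[0,0,-0.05,0,0,0,0.07],[0,0,-0.10,0,0,0,0.07],[0,0,-0.16,0,0,0,0.07],[0,0.12,-0.16,0,0,0,0.07],[0,0.18,-0.16,0,0,0,0.07],[0,0.18,-0.16,0,0,0,0.07],[0,0.18,-0.16,0,0,0,0.07],[0,0.18,-0.16,0,0,0,0.07]]'
python3 - <<'E'
from h import *
C=cam("wrist"); im=capture("wrist"); s=observe(); print(s["position"])
for n,a in (("radio",-.24),("radio_mat",-.24),("round_stamp",0),("round_mat",-.1)):
    for d in outline_of("wrist",n)[:2]: print(n,d["confidence"],d["position"],fit(C,n,d["mask"],.3,a))
cv2.imwrite("pics/w11.png",im[:,:,::-1])
E
```

```text
clock: 24.68
position: [0.603, 0.1015, 0.1928]
tool_rot: [[0.086, 0.996, -0.002], [0.996, -0.086, 0.0], [0.0, -0.002, -1.0]]
contact_force: [0.2, 0.4, -1.4]
finger_gap: 0.0699
grip_force: 0.0
[0.60250356 0.10157914 0.19300896]
radio 0.77 [316.1, 184.8] (array([ 0.60624177,  0.10691203, -0.25032167]), np.float64(0.9310774017891871))
radio_mat 0.67 [325.2, 121.3] (array([ 0.6037559 ,  0.10828659, -0.24702394]), np.float64(0.429981298303328))
round_stamp 0.64 [143.9, 185.9] (array([0.42659957, 0.11741663, 0.06929924]), np.float64(0.857036643653744))
round_mat 0.73 [168.9, 168.6] (array([ 0.42511608,  0.11582527, -0.09091247]), np.float64(0.5893603342976534))
```

View pics/w11.png

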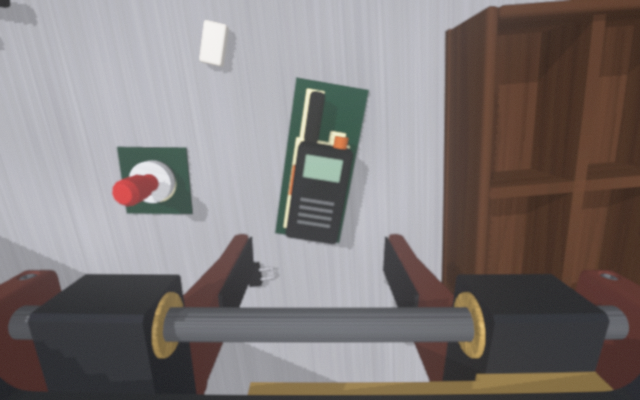

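The round stamp is on its mat. The radio at (318,185) shows a cream strip on its left, so I'll measure the offset from the mat's corners.

Run:
```python
from h import *
C=cam("wrist"); im=capture("wrist")
P=plane(C,[[297,78],[369,90],[276,233]],.003)
a=-.247; R=np.array([[np.cos(a),-np.sin(a)],[np.sin(a),np.cos(a)]])
L=np.array([[-.0375,.095],[.0375,.095],[-.0375,-.075]])
print("mat origin per corner",np.round(P-L@R.T,4))
# green+cream vs grey edges not needed; radio: top-face corners at z=.036
h=[[303,142],[355,150],[288,236],[341,243]]
Q=plane(C,h,.036); L=np.array([[-.0275,.035],[.0275,.035],[-.0275,-.065],[.0275,-.065]])
print("radio origin per corner",np.round(Q-L@R.T,4))
o=cv2.resize(im[65:255,260:385],None,fx=3,fy=3,interpolation=cv2.INTER_CUBIC); cv2.imwrite("pics/w12.png",o[:,:,::-1])
```

```text
mat origin per corner [[0.605  0.1071]
 [0.6041 0.1078]
 [0.6055 0.1082]]
radio origin per corner [[0.6115 0.1065]
 [0.6074 0.1081]
 [0.611  0.1088]
 [0.612  0.1097]]
```

View pics/w12.png

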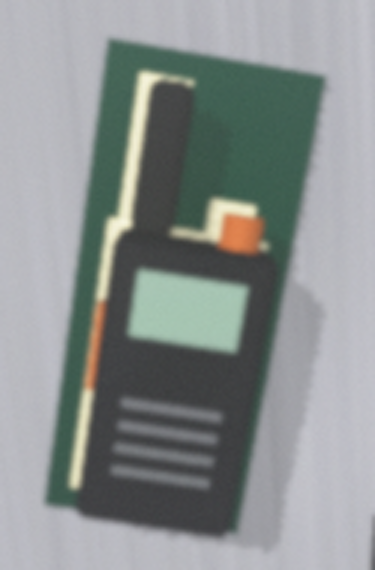

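The radio is about 4 mm off its mat's origin in x, under 1 mm in y, and parallel to the outline. That is well inside the 12 mm limit. The other three are within about 2 mm and the gripper is clear, so I'm handing in.

```bash
python3 -c "
from station import *
print(finish_job())"
```

```text
the job is handed in; nothing more can be done
None
```

I handed the job in at about 25 s on the robot's clock: the radio, padlock, bar stamp and round stamp are each on their own mats, about 4 mm off for the radio and about 2 mm or less for the others by my last measurements; no verdict came back.

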